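# Tip the yellow lens case out of the clamped rack row

### The job

Take the yellow-banded lens case out of the packed rack: press the rack's red lever down until it latches so that the clamp lets go of the row, tip the case forward until it leans on the rack's front rail, then take hold of it, pull it free and stand it upright in the middle of the blue pad, letting go only once it stands there. Leave the lever latched down, the other four cases standing in the rack, and the mouse, log book and bottle where they are.

Things in the scene. Friction and masses are not known exactly. Their poses are not given: they have to be found in the camera images.
- lens_rack: fixed pale-grey steel rack with five lens cases in one row along its y (pitch 40 mm); the yellow one is always one of the inner three. Origin on the bench under the middle of the case depth; x points away from the robot, z up. Cases stand on its floor 12 mm above the bench, front faces at x = -52.5, back faces at x = +52.5, tops at z = 177 mm. Its back is 62 mm high: rear top edges are free.
- front_lip (a point): middle of the round front lip, 5 mm above the rack floor, 1.5 mm before the cases' front bottom edges: a case pulled forward at its top pivots there instead of sliding. The row is held between a fixed plate at rack y = +125 mm and a sprung clamp plate near y = -76 mm, squeezed with about 40 N; released it has about 5 mm of play in all, so no finger fits between cases.
- rest_rail (a point): middle of the steel rest rail: 12 mm round bar along the rack's y, before the cases, at rack x = -108.5, z = 69.5 mm (bar centre). A case tipped forward past its balance point (about 33 deg) stays leaning on it at about 41 deg, top towards the robot.
- release_lever (a joint): red toggle lever at the rack's -y end, hinge angle about the rack's x. Near 0 (-0.1 to 0.1) it points outwards (-y) and 43 deg up and the row is clamped. Pressing it down raises the angle against a spring (about 10 N at the ribbed pad at first, then less); past the dead point at 0.75 rad it stays down by itself at its stop, 0.97 rad (13 deg below level), and the clamp plate is drawn back.
- lever_pivot (a point): pivot axis of the red lever (its axis is along the rack's x), on the rack's bracket: rack position x = 0, y = -152, z = 85 mm.
- lever_pad (a point): middle of the ribbed pressing face on the lever's upper side, 75 mm from the pivot; the lever is 26 mm wide (along the rack's x), 8 mm thick and reaches 96 mm from the pivot.
- yellow_case_centre (a point): centre of the yellow-banded lens case: dark rigid box 40 mm thick (its y), 105 mm deep (its x), 165 mm tall (its z, up when standing), about 0.4 kg; a yellow band runs down its front (-x) face and round its top face; the point lies half-way up. This is the case to take out.
- white_case_centre (a point): centre of the white-banded lens case: dark rigid box 40 mm thick (its y), 105 mm deep (its x), 165 mm tall (its z, up when standing), about 0.4 kg; a white band runs down its front (-x) face and round its top face; the point lies half-way up.
- blue_case_centre (a point): centre of the blue-banded lens case: dark rigid box 40 mm thick (its y), 105 mm deep (its x), 165 mm tall (its z, up when standing), about 0.4 kg; a blue band runs down its front (-x) face and round its top face; the point lies half-way up.
- green_case_centre (a point): centre of the green-banded lens case: dark rigid box 40 mm thick (its y), 105 mm deep (its x), 165 mm tall (its z, up when standing), about 0.4 kg; a green band runs down its front (-x) face and round its top face; the point lies half-way up.
- grey_case_centre (a point): centre of the grey-banded lens case: dark rigid box 40 mm thick (its y), 105 mm deep (its x), 165 mm tall (its z, up when standing), about 0.4 kg; a grey band runs down its front (-x) face and round its top face; the point lies half-way up.
- lens_pad: blue square lens-handling pad, 180x180x4 mm, fixed flat on the bench; origin at the centre of its underside.
- mouse: black computer mouse, 110x60x36 mm, loose; origin at the centre of its underside. A bystander.
- log_book: black log book lying flat, 151x109x12 mm, loose; origin at the centre of its underside. A bystander.
- dispersant_bottle: white bottle with a red cap, 58 mm across, 130 mm tall, loose; origin at the centre of its underside. A bystander.
- yellow_case: the yellow-banded case itself; origin at the centre of its underside, axes as its centre point.

How it is judged:
By the outcome, as a careful person would: the job done as asked, in the order asked, and still so for the second after the job is handed in, with the robot touching nothing.
It also fails if it takes over 58 s, if anything falls off the work surface, if the arm or the gripper's body presses on something with over 40 N, if the wrist force passes 120 N, or if a joint passes its speed limit or range.

### The arm

A 7-joint arm with a two-finger parallel gripper is mounted at the origin on a cart in front of the work surface, level with it; the furniture and walls round the work are solid. World frame = base frame: x ahead of the robot, y to its left, z up, the work surface at z = 0. Lengths are in m, angles in rad, forces in N, time in s.
With the tool pointing down it reaches from about 0.4 to 0.85 m from the base axis. Payload 4.4 kg.
Tool frame: the origin (TCP) lies at the very end of the fingers, on their centre line; the grasp point (between the pads) lies 19 mm behind it; z points along the fingers, y is the line along which they close (so a half turn about z gives the same grasp; the last joint's range is limited). The gripper opens to 94 mm and grips with 3 to 60 N. Pads are 16 mm wide; open, the fingers measure 119 mm over their backs; the gripper's body (75 mm by 177 mm) begins 78 mm behind the grasp point.
Start: joints at [-0.066, 0.628, 0.038, 1.517, -0.027, 0.996, -0.02], TCP at [0.65, 0, 0.205] pointing down, gripper open.
Joint ranges: [-3.06, 3.06], [-0.37, 2.12], [-1.25, 1.32], [0.18, 2.47], [-1.1, 4.24], [0.23, 1.98], [-2.94, 2.94]. Speed limits (rad/s): [2.57, 2.57, 3.14, 3.14, 3.14, 3.14, 3.14].

### API

Orientations are given as a rotation vector (axis times angle).
In Python, from workcell import get_state, read_camera, sign_off gives the robot as it stands.
- The arm moves only by the tool servo_tool, never from a script. Its argument "series" is a list of rows, each a list of 7 numbers: the shift along the tool's x, y, z in m, then the turn, a rotation vector about the tool's x, y, z in rad, then the opening, from 0 (shut) to 1 (fully open). A call has 1 to 12 rows; each row is the pose to reach, as a shift and turn from the pose commanded when the call began, along the tool's axes at that moment; what a row does not reach only later rows make up. A row lasts 1/12 s, in which the tool goes at most 41.7 mm and 7.16 degrees, less where a joint would pass 70% of its speed; a pose out of reach is approached as far as the arm can. A call with a gripper value outside its range is refused whole. The fingers move at their own pace and stop on an object; the grip force is fixed at half the most. Time passes only in rows, so rows that repeat a pose let the fingers close. It gives the time, the measured TCP pose, the force, the opening and the grip force at its end, in the units of the state.
- get_state(): the state, without advancing time (a new reading comes with each control period).
- read_camera(name): name is "scene" or "side" or "wrist"; returns a dict with "pixels" (480x640x3 uint8, red, green, blue), "camera_matrix" (3x3 intrinsics, pixels), "distortion" ([k1, k2, p1, p2, k3] as OpenCV has them; the pictures are not rectified), "R" (3x3) and "t" (3): a world point X has camera coordinates R X + t. Camera axes: x right, y down, z forward; pixel columns grow to the right and rows downward; lengths in m; the calibration is good to about 2 mm. A picture is of the moment at which its call begins. There is no depth.
- sign_off(): hands the job in; it is judged then, once.
The state is a dict: "time_s": time; "joint_positions": joint angles; "qd": joint speeds; "joint_efforts": joint torques, N m; "tcp_pos": TCP position; "tcp_rot": TCP orientation; "wrist_force": force on the tool from outside, world axes, zero at the start; "torque": the same for the moment, N m; "opening": finger opening in m; "grip_force": force on a finger pad.
Only numpy, scipy, OpenCV 4.12 (cv2) and the standard library are available. Lean on these libraries where they do the work, as an engineer would, in place of code of your own. Each camera call takes 0.05 s, during which the arm holds its last target. There are 200 camera calls.

## Working session

There is one attempt and no reset: what is moved stays moved. The work goes in short steps, Python scripts to look and compute and a tool call to move; the robot and the scene stay as the last step left them, time stands still between calls to the robot, and variables do not carry over. Pictures are saved under pics/ and viewed, at most 10 in all, crops included, and the job is handed in when it is done.

Besides the shell and the picture viewer there is one more tool, called after "Request:" as a command line: name --pt "numbers of a row" for each row, then --argument value for the rest. servo_tool: Moves the arm, as the interface text tells. Its arguments: {"type":"object","properties":{"series":{"type":"array","items":{"type":"array","items":{"type":"number"}}}},"required":["series"]}

```bash
mkdir -p pics; ls
cat > h.py <<'E'
import numpy as np, cv2
from workcell import get_state, read_camera
def snap(n,f):
    c=read_camera(n); cv2.imwrite(f'pics/{f}.png',c['pixels'][:,:,::-1]); np.savez(f'pics/{f}.npz',**{k:np.array(v) for k,v in c.items()}); return c
def load(f): return dict(np.load(f'pics/{f}.npz'))
def ray(c,uv):
    p=cv2.undistortPoints(np.array([[uv]],float),np.array(c['camera_matrix']),np.array(c['distortion'],float))[0,0]
    R=np.array(c['R']);d=R.T@np.array([*p,1]);return -R.T@np.array(c['t']),d/np.linalg.norm(d)
def plane(c,uv,z):
    o,d=ray(c,uv);return o+d*(z-o[2])/d[2]
def tri(obs):
    A=np.zeros((3,3));b=np.zeros(3);rs=[ray(c,u) for c,u in obs]
    for o,d in rs: P=np.eye(3)-np.outer(d,d);A+=P;b+=P@o
    X=np.linalg.solve(A,b);return X,[np.linalg.norm((np.eye(3)-np.outer(d,d))@(X-o)) for o,d in rs]
def proj(c,X):
    return cv2.projectPoints(np.array(X,float).reshape(-1,3),cv2.Rodrigues(np.array(c['R']))[0],np.array(c['t'],float),np.array(c['camera_matrix']),np.array(c['distortion'],float))[0].reshape(-1,2)
E
python3 - <<'E'
from h import *
for n in ['scene','side','wrist']:
    c=snap(n,n+'0'); print(n,-np.array(c['R']).T@np.array(c['t']),np.array(c['R'])[2])
s=get_state();print(s)
E
```

```text
pics
scene [ 0.0267707  -0.81568356  0.80547392] [ 0.45142711  0.68156363 -0.57592064]
side [0.4328289  1.01313952 0.8178947 ] [ 0.11710448 -0.79457204 -0.59576993]
wrist [0.65122573 0.0802947  0.38378466] [-0.00163591 -0.27372941 -0.96180535]
{'time_s': 0.15, 'joint_positions': array([-0.06579973,  0.62907561,  0.03846331,  1.51809561, -0.02695357,
        0.99630657, -0.01999282]), 'qd': array([ 0.00053832, -0.00348329, -0.00035302, -0.00312644,  0.0001615 ,
       -0.00175792,  0.00119221]), 'joint_efforts': array([ 1.52036100e-03, -5.50088596e+01,  1.14465751e+00, -1.86816269e+01,
       -5.22438856e-02,  2.09789607e-02,  9.34746663e-05]), 'tcp_pos': array([6.49517385e-01, 1.03664192e-05, 2.04816937e-01]), 'tcp_rot': array([-2.22075948e+00, -2.22080628e+00,  1.57201760e-03]), 'wrist_force': array([ 0.5110442 ,  0.74743987, -0.50382717]), 'torque': array([0.00936202, 0.00185296, 0.00194029]), 'grip_force': 0.0, 'opening': 0.09378887911248329}
```

View pics/scene0.png

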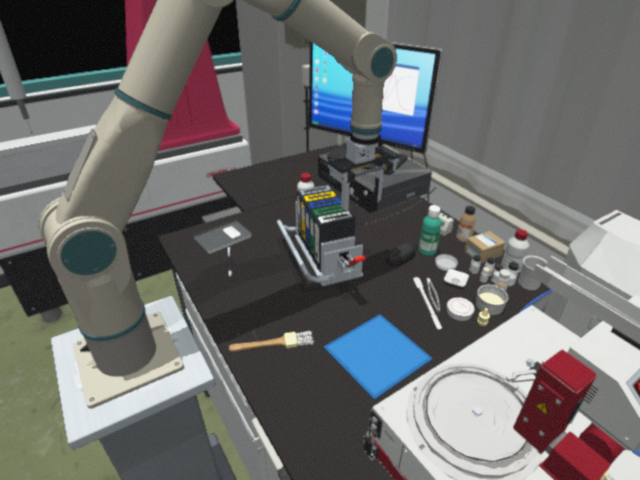

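View pics/side0.png

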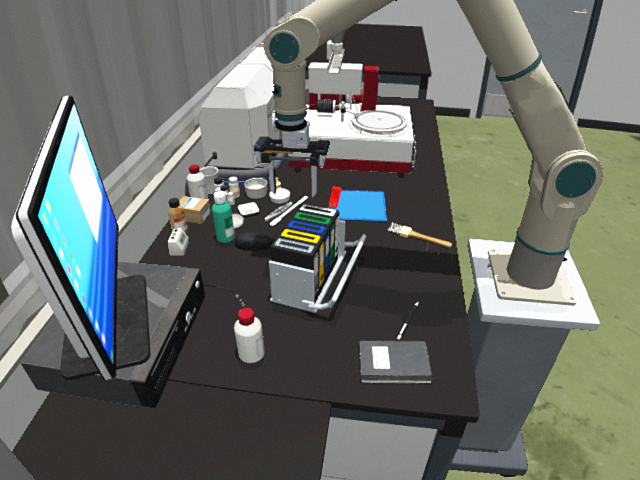

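The scene view shows the rack at about (325,235), the red lever at (352,260) and the blue pad at (378,355). The side view shows the rack at about (315,255), the yellow top band at (300,237), the lever at (335,195), the bottle at (249,335) and the log book at (395,360). I'll make enlarged crops next.

Run:
```python
from h import *
a=cv2.imread('pics/scene0.png')[165:290,270:375]; b=cv2.imread('pics/side0.png')[175:325,255:375]
f=lambda i,w,h:cv2.resize(i,(w,h),interpolation=cv2.INTER_CUBIC)
# scale 4
A=f(a,420,500);B=f(b,480,600)[:600]
A=f(a,380,452); B=f(b,400,500)
o=np.zeros((500,790,3),np.uint8);o[:452,:380]=A;o[:500,385:785]=B
cv2.imwrite('pics/crop1.png',o)
for n in ['scene0','side0']:
    c=load(n);h=cv2.cvtColor(c['pixels'],cv2.COLOR_RGB2HSV)
    for nm,lo,hi in [('red',(0,150,90),(8,255,255)),('yel',(22,150,120),(34,255,255)),('blu',(95,120,90),(112,255,255)),('bluband',(108,150,40),(125,255,255)),('grn',(50,120,40),(85,255,255))]:
        m=cv2.inRange(h,lo,hi);k,l,st,ce=cv2.connectedComponentsWithStats(m)
        print(n,nm,[(st[i].tolist(),ce[i].round(1).tolist()) for i in range(1,k) if st[i,4]>12][:14])
```

```text
scene0 red [([350, 256, 15, 8, 59], [357.9, 259.1]), ([637, 382, 3, 9, 18], [638.4, 385.7])]
scene0 yel [([304, 191, 32, 11, 150], [319.3, 195.9]), ([302, 221, 3, 8, 16], [302.9, 224.9])]
scene0 blu [([311, 43, 42, 89, 1717], [331.7, 104.0]), ([327, 53, 25, 22, 40], [339.8, 64.2]), ([397, 64, 21, 5, 33], [407.0, 65.7]), ([379, 102, 49, 46, 1075], [403.9, 122.8]), ([308, 197, 33, 11, 174], [324.6, 202.5]), ([522, 290, 30, 20, 85], [536.5, 298.6]), ([324, 314, 108, 85, 4815], [377.2, 355.0]), ([634, 450, 6, 5, 18], [636.6, 452.0])]
scene0 bluband [([311, 93, 41, 39, 1022], [332.2, 113.7]), ([379, 108, 49, 40, 1352], [403.7, 127.5]), ([309, 198, 32, 10, 116], [324.0, 202.6]), ([306, 228, 3, 10, 21], [307.1, 232.3]), ([540, 290, 11, 8, 16], [544.9, 293.2]), ([526, 297, 13, 10, 21], [532.7, 301.1])]
scene0 grn [([314, 205, 29, 10, 110], [326.7, 209.9]), ([422, 216, 19, 26, 297], [431.1, 226.6]), ([310, 236, 4, 12, 36], [311.8, 240.9]), ([421, 236, 10, 6, 24], [425.8, 239.1]), ([419, 249, 17, 7, 53], [426.9, 252.3])]
side0 red [([328, 186, 14, 21, 167], [334.2, 195.8]), ([174, 216, 11, 6, 
[... 476 characters left out ...]
[40.0, 220.0]), ([288, 220, 38, 14, 200], [306.5, 226.4]), ([48, 237, 11, 22, 22], [53.0, 247.5]), ([114, 241, 2, 12, 15], [114.5, 246.4]), ([325, 249, 3, 20, 37], [325.7, 259.3]), ([62, 266, 10, 19, 20], [66.2, 274.8])]
side0 bluband [([85, 176, 32, 184, 2102], [107.0, 273.8]), ([238, 181, 7, 2, 13], [241.2, 181.5]), ([288, 220, 38, 14, 206], [306.3, 226.3]), ([325, 234, 4, 7, 15], [326.4, 236.5]), ([96, 248, 4, 47, 70], [97.1, 271.8]), ([325, 254, 4, 22, 67], [326.4, 264.0])]
side0 grn [([212, 202, 23, 41, 634], [222.2, 221.0]), ([294, 212, 37, 13, 198], [312.2, 217.7]), ([330, 224, 5, 8, 15], [332.1, 226.8]), ([330, 244, 4, 23, 62], [331.4, 254.3]), ([111, 352, 3, 9, 18], [112.4, 356.1])]
```

View pics/crop1.png

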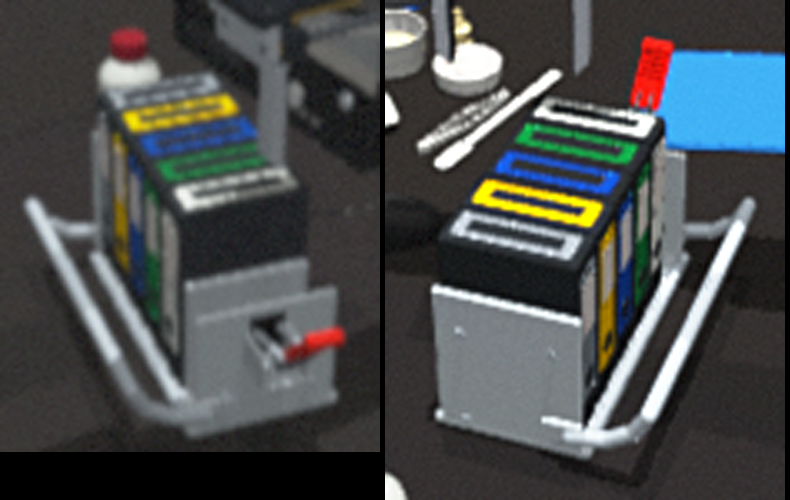

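View pics/wrist0.png

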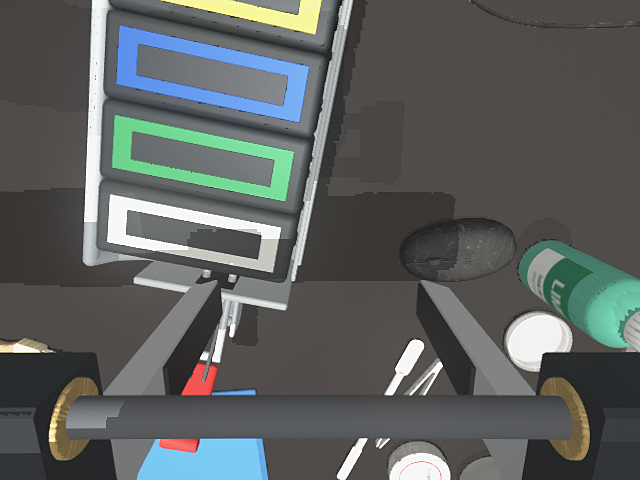

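The enlarged views show the row order from the lever end (-y) as white, green, blue, yellow, grey. The wrist view has blue at (212,73), green at (204,157), the white top at (195,233), the lever at about (190,405) and the mouse at (458,250). Next I'll triangulate the band centres, lever and pad.

Run:
```python
from h import *
C={n:load(n+'0') for n in ['scene','side','wrist']}
def cen(n,lo,hi,box):
    h=cv2.cvtColor(C[n]['pixels'],cv2.COLOR_RGB2HSV);m=cv2.inRange(h,lo,hi)
    k=np.zeros_like(m);x0,y0,x1,y1=box;k[y0:y1,x0:x1]=m[y0:y1,x0:x1]
    q=cv2.convexHull(np.argwhere(k)[:,::-1].astype(np.int32));M=cv2.moments(q);return np.array([M['m10']/M['m00'],M['m01']/M['m00']]),q
Y=((20,110,100),(34,255,255));B=((100,110,60),(125,255,255));G=((45,90,40),(85,255,255))
bx={'yel':{'scene':(300,186,340,204),'side':(278,226,323,244)},
'blu':{'scene':(303,194,345,210),'side':(286,217,327,236),'wrist':(100,20,330,130)},
'grn':{'scene':(311,202,346,217),'side':(292,210,333,227),'wrist':(100,105,310,210)}}
W=((0,0,150),(180,60,255))
bx['wht']={'wrist':(100,185,290,275),'scene':(318,210,355,226),'side':(298,200,337,219)}
P={}
for k,col in [('yel',Y),('blu',B),('grn',G),('wht',W)]:
    o={n:cen(n,*col,b)[0] for n,b in bx[k].items()}
    X,r=tri([(C[n],u) for n,u in o.items()]);P[k]=X
    print(k,X.round(4),np.round(r,4),{n:plane(C[n],u,.177).round(4).tolist() for n,u in o.items()})
d=P['yel']-P['grn'];print('row dir yaw',np.degrees(np.arctan2(-d[0],d[1])),np.linalg.norm(d))
for k in ['blu','grn']:
    _,q=cen('wrist',*(B if k=='blu' else G),bx[k]['wrist']);r=cv2.minAreaRect(q);bp=cv2.boxPoints(r)
    w=np.array([plane(C['wrist'],p,.177) for p in bp]);e=[w[i]-w[i-1] for i in range(4)]
    print(k,[(np.linalg.norm(v).round(4),np.degrees(np.arctan2(v[1],v[0])).round(1)) for v in e])
# pad
R=((0,140,80),(8,255,255))
for n,b in [('scene',(320,310,435,402)),('side',(330,186,392,224))]:
    u,q=cen(n,(95,120,90),(112,255,255),b);print('pad',n,plane(C[n],u,.004))
    qa=cv2.approxPolyDP(q,6,True).reshape(-1,2);print([(p.tolist(),plane(C[n],p,.004)[:2].round(3).tolist()) for p in qa])
o={n:cen(n,*R,b)[0] for n,b in [('scene',(345,250,372,268)),('side',(322,180,345,210)),('wrist',(150,355,225,455))]}
for ks in (['scene','side'],['scene','wrist'],['side','wrist']): print('lever',tri([(C[n],o[n]) for n in ks]))
print(o)
```

```text
yel [0.6013 0.1424 0.176 ] [0.0005 0.0005] {'scene': [0.5998, 0.1407, 0.177], 'side': [0.6015, 0.1434, 0.177]}
blu [0.5989 0.1057 0.1732] [0.0024 0.0027 0.0015] {'scene': [0.5931, 0.1009, 0.177], 'side': [0.6006, 0.111, 0.177], 'wrist': [0.5992, 0.1039, 0.177]}
grn [0.5864 0.0652 0.175 ] [0.0038 0.0019 0.0044] {'scene': [0.5812, 0.0641, 0.177], 'side': [0.5853, 0.0651, 0.177], 'wrist': [0.5914, 0.0646, 0.177]}
wht [0.5799 0.0251 0.1793] [0.0024 0.0081 0.007 ] {'wrist': [0.5795, 0.022, 0.177], 'scene': [0.5725, 0.0273, 0.177], 'side': [0.5876, 0.0178, 0.177]}
row dir yaw -10.929962621832136 0.07862810511251381
blu [(np.float64(0.0933), np.float64(168.3)), (np.float64(0.0265), np.float64(69.1)), (np.float64(0.0899), np.float64(-11.2)), (np.float64(0.027), np.float64(-103.6))]
grn [(np.float64(0.0926), np.float64(168.5)), (np.float64(0.0263), np.float64(70.7)), (np.float64(0.0895), np.float64(-11.0)), (np.float64(0.0268), np.float64(-102.5))]
pad scene [ 0.49045462 -0.3041705   0.004     ]
[([431, 359], [0.588, -0.38]), ([373, 398], [0.412, -0.392]), ([324, 346], [0.4, -0.216]), ([380, 314], [0.578, -0.201])]
pad side [ 0.48455072 -0.28791122  0.004     ]
[([386, 220], [0.4, -0.213]), ([340, 219], [0.543, -0.197]), ([332, 208], [0.576, -0.258]), ([342, 190], [0.556, -0.378]), ([383, 191], [0.415, -0.392])]
lever (array([ 0.55629242, -0.11907309,  0.13458021]), [np.float64(0.0017077403360017066), np.float64(0.001707740336001657)])
lever (array([ 0.55764119, -0.11886743,  0.13504499]), [np.float64(0.0004228696274841704), np.float64(0.00042286962748412557)])
lever (array([ 0.55551254, -0.12193248,  0.13142679]), [np.float64(0.0004743319318566137), np.float64(0.000474331931856681)])
{'scene': array([357.50608273, 259.29440389]), 'side': array([334.17101449, 196.03768116]), 'wrist': array([190.16724611, 410.19335163])}
```

Request:
servo_tool --pt "-0.03 -0.025 0 0 0 0.06 0" --pt "-0.06 -0.05 0 0 0 0.12 0" --pt "-0.09 -0.075 0 0 0 0.195 0" --pt "-0.111 -0.095 0 0 0 0.195 0" --pt "-0.111 -0.095 0.02 0 0 0.195 0" --pt "-0.111 -0.095 0.045 0 0 0.195 0" --pt "-0.111 -0.095 0.045 0 0 0.195 0" --pt "-0.111 -0.095 0.045 0 0 0.195 0"

```text
time_s: 0.82
tcp_pos: [0.5541, -0.1107, 0.1597]
tcp_rot: [-2.425, -1.993, 0.003]
wrist_force: [-0.1, 0.7, 0.8]
opening: 0.0443
grip_force: 0.0
```

Run:
```python
from h import *
c=snap('wrist','wrist1');s=get_state();print(s['tcp_pos'],s['joint_positions'].round(2),s['opening'],s['wrist_force'])
```

```text
[ 0.5552119  -0.11068639  0.16068993] [ 0.09  0.56  0.08  1.81 -0.06  0.78  0.01] 0.03990557776950683 [-0.41356488 -0.48587142  0.85779173]
```

View pics/wrist1.png

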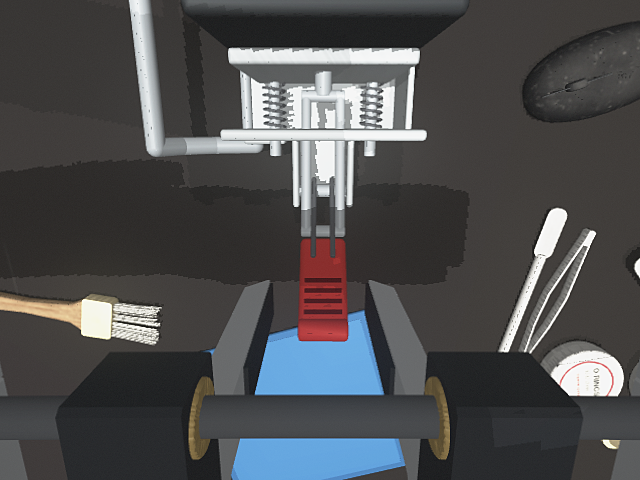

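The lever sits centred under the fingers (ribs at about (323,300)) and its axis is square with the picture. The fingers are still closing, so I'll let them shut and then press along the arc.

Request:
servo_tool --pt "0 0 0 0 0 0 0" --pt "0 0 0 0 0 0 0" --pt "0 0 0 0 0 0 0" --pt "0 0 0 0 0 0 0" --pt "0 0 0 0 0 0 0" --pt "0 0 0.01 0 0 0 0" --pt "0 0 0.02 0 0 0 0" --pt "-0.004 0 0.027 0 0 0 0" --pt "-0.008 0 0.034 0 0 0 0" --pt "-0.012 0 0.041 0 0 0 0" --pt "-0.016 0 0.047 0 0 0 0" --pt "-0.016 0 0.047 0 0 0 0"

```text
time_s: 1.87
tcp_pos: [0.5518, -0.1271, 0.1121]
tcp_rot: [-2.428, -1.993, 0.0]
wrist_force: [1.8, 1.1, 4.0]
opening: 0.0003
grip_force: 1.8
```

Request:
servo_tool --pt "-0.005 0 0.008 0 0 0 0" --pt "-0.01 0 0.016 0 0 0 0" --pt "-0.014 0 0.024 0 0 0 0" --pt "-0.016 0 0.03 0 0 0 0" --pt "-0.018 0 0.036 0 0 0 0" --pt "-0.021 0 0.041 0 0 0 0" --pt "-0.021 0 0.044 0 0 0 0" --pt "-0.021 0 0.044 0 0 0 0"

```text
time_s: 2.53
tcp_pos: [0.5477, -0.146, 0.0724]
tcp_rot: [-2.425, -1.994, -0.002]
wrist_force: [-6.6, 4.2, 30.8]
opening: 0.0009
grip_force: 14.3
```

Request:
servo_tool --pt "0 0 -0.03 0 0 0 0" --pt "0 0 -0.07 0 0 0 0" --pt "0 0 -0.11 0 0 -0.1 0" --pt "0 0 -0.15 0 0 -0.2 0" --pt "0.03 0.01 -0.18 0 0 -0.3 0" --pt "0.065 0.02 -0.18 0 0 -0.42 0" --pt "0.1 0.03 -0.18 0 0 -0.54 0" --pt "0.135 0.04 -0.18 0 0 -0.66 0" --pt "0.17 0.05 -0.18 0 0 -0.78 0" --pt "0.205 0.06 -0.18 0 0 -0.9 0" --pt "0.24 0.07 -0.18 0 0 -1.02 0" --pt "0.28 0.08 -0.18 0 0 -1.14 0"

```text
time_s: 3.53
tcp_pos: [0.6812, 0.1116, 0.249]
tcp_rot: [0.961, 2.991, -0.002]
wrist_force: [0.2, -0.3, -0.9]
opening: 0.0009
grip_force: 0.0
```

Request:
servo_tool --pt "0 0 0 0 0 -0.1 0" --pt "0 0 0 0 0 -0.2 0" --pt "0 0 0 0 0 -0.3 0" --pt "0 0 0 0 0 -0.43 0" --pt "0 0 0 0 0 -0.43 0" --pt "0 0 0 0 0 -0.43 0"

```text
time_s: 4.03
tcp_pos: [0.6805, 0.1115, 0.2488]
tcp_rot: [-0.312, -3.125, 0.0]
wrist_force: [0.5, 0.1, -0.1]
opening: 0.0004
grip_force: 0.0
```

Run:
```python
from h import *
c=snap('wrist','wrist2');s=get_state();print(s['tcp_pos'],s['tcp_rot'],s['joint_positions'].round(2),s['wrist_force'])
d=snap('side','side2');e=snap('scene','scene2')
h=cv2.cvtColor(e['pixels'],cv2.COLOR_RGB2HSV);m=cv2.inRange(h,(0,140,80),(8,255,255))[240:290,340:375];p=np.argwhere(m);print('lever px',p.mean(0)[::-1]+[340,240])
a=np.deg2rad(-11.2);O=np.array([.592,.079]);
for z in (.145,.06): 
    r=-.152-.07*np.cos(np.deg2rad(-13)); print(proj(e,[O[0]-np.sin(a)*r,O[1]+np.cos(a)*r,.073]))
    break
```

```text
[0.68052187 0.11147596 0.24900968] [-3.12735356e-01 -3.12544385e+00  1.95853229e-04] [-0.02  0.67 -0.34  1.33  0.23  1.18  0.99] [ 0.36620859 -0.24083207 -0.45623745]
lever px [357.32335329 282.76646707]
[[357.64372131 283.47270897]]
```

View pics/wrist2.png

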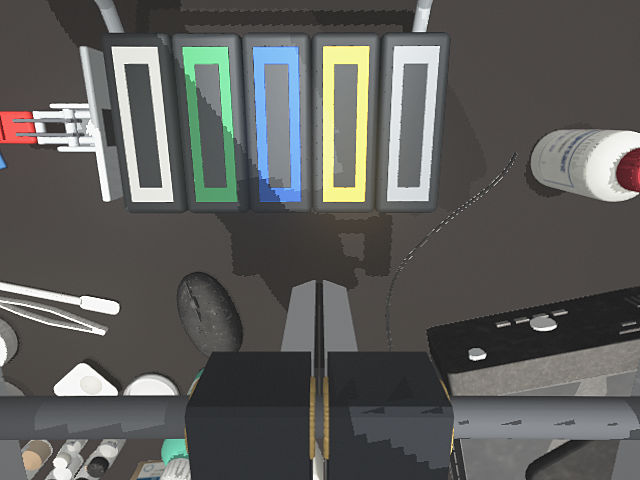

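The lever is latched: its pixel (357,283) matches the predicted stop position. In the wrist view yellow is at (345,123), the case row is square with the picture, and the rear edges are at about row 210. I'll measure it precisely.

Run:
```python
from h import *
c=load('wrist2');e=load('scene2');s=load('side2');st=get_state()
def cen(c,lo,hi,box):
    h=cv2.cvtColor(c['pixels'],cv2.COLOR_RGB2HSV);m=cv2.inRange(h,lo,hi);k=np.zeros_like(m);x0,y0,x1,y1=box;k[y0:y1,x0:x1]=m[y0:y1,x0:x1]
    q=cv2.convexHull(np.argwhere(k)[:,::-1].astype(np.int32));return q
def mid(q):
    M=cv2.moments(q);return np.array([M['m10'],M['m01']])/M['m00']
Y=((20,90,100),(34,255,255))
qw=cen(c,*Y,(310,30,385,215));u=mid(qw)
obs=[(c,u)]
X,r=tri(obs+[(s,mid(cen(s,*Y,(278,226,323,244))))]);print('tri wrist+side',X,r)
print('wrist plane',plane(c,u,.177))
w=np.array([plane(c,p,.177)[:2] for p in cv2.boxPoints(cv2.minAreaRect(qw))]);print(w.round(4))
for i in range(4): v=w[i]-w[i-1];print(np.linalg.norm(v).round(4),np.degrees(np.arctan2(v[1],v[0])).round(2))
R=cv2.Rodrigues(st['tcp_rot'])[0];print('tool yel rel',R.T@(np.array([*plane(c,u,.177)])-st['tcp_pos']));print(R.round(3))
pe=np.array([plane(c,p,.177) for p in [(344,38),(344,211)]]);print('edges tool',(pe-st['tcp_pos'])@R)
```

```text
tri wrist+side [0.60343632 0.14299355 0.17683061] [np.float64(0.0015450589905280506), np.float64(0.001545058990528122)]
wrist plane [0.60495545 0.14326109 0.177     ]
[[0.6489 0.1212]
 [0.5617 0.1386]
 [0.5668 0.1636]
 [0.6545 0.1489]]
0.0283 -101.47
0.0889 168.72
0.0255 78.52
0.089 -9.48
tool yel rel [0.08031589 0.01605469 0.07230665]
[[-0.98   0.197 -0.   ]
 [ 0.197  0.98  -0.   ]
 [ 0.    -0.    -1.   ]]
edges tool [[0.12590528 0.01479572 0.07231362]
 [0.02645171 0.016384   0.07229861]]
```

Request:
servo_tool --pt "0 0.016 0.02 0 0 0 0" --pt "0 0.016 0.05 0 0 0 0" --pt "0 0.016 0.082 0 0 0 0" --pt "0 0.016 0.082 0 0 0 0" --pt "0.01 0.016 0.082 0 0 0 0" --pt "0.018 0.016 0.082 0 0 0 0" --pt "0.024 0.016 0.079 0 0 0 0" --pt "0.03 0.016 0.075 0 0 0 0" --pt "0.036 0.016 0.072 0 0 0 0" --pt "0.042 0.016 0.069 0 0 0 0" --pt "0.047 0.016 0.066 0 0 0 0" --pt "0.047 0.016 0.066 0 0 0 0"

```text
time_s: 5.18
tcp_pos: [0.6369, 0.1373, 0.1849]
tcp_rot: [0.306, 3.126, 0.001]
wrist_force: [0.9, 0.0, -0.7]
opening: 0.0006
grip_force: 0.5
```

Run:
```python
from h import *
c=snap('side','side3');d=snap('wrist','wrist3')
a=cv2.resize(c['pixels'][175:325,255:375],(400,500),interpolation=cv2.INTER_CUBIC);b=cv2.resize(d['pixels'],(390,292))
o=np.zeros((500,795,3),np.uint8);o[:,:400]=a;o[:292,405:795]=b;cv2.imwrite('pics/c3.png',o[:,:,::-1])
```

```text
(no output)
```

View pics/c3.png

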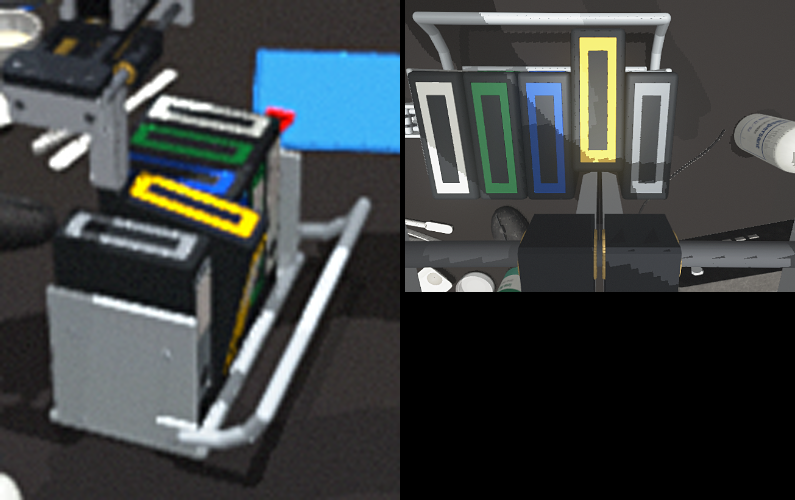

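The yellow case alone tips forward, with the closed fingers centred behind it and the neighbours still standing. I'll continue the arc.

Request:
servo_tool --pt "0.008 0 -0.003 0 0 0 0" --pt "0.015 0 -0.0065 0 0 0 0" --pt "0.023 0 -0.009 0 0 0 0" --pt "0.03 0 -0.0115 0 0 0 0" --pt "0.038 0 -0.013 0 0 0 0" --pt "0.046 0 -0.015 0 0 0 0" --pt "0.054 0 -0.016 0 0 0 0" --pt "0.062 0 -0.017 0 0 0 0" --pt "0.068 0 -0.018 0 0 0 0" --pt "0.074 0 -0.018 0 0 0 0" --pt "0.08 0 -0.018 0 0 0 0" --pt "0.08 0 -0.018 0 0 0 0"

```text
time_s: 6.28
tcp_pos: [0.5576, 0.1528, 0.2015]
tcp_rot: [-0.305, -3.125, 0.0]
wrist_force: [-0.3, -0.3, 0.3]
opening: 0.0002
grip_force: 0.0
```

Request:
servo_tool --pt "0.006 0 -0.018 0 0 0 0" --pt "0.012 0 -0.018 0 0 0 0" --pt "0.012 0 -0.018 0 0 0 0" --pt "0 0 -0.06 0 0 0 0.3" --pt "-0.01 0 -0.1 0 0 0 0.6" --pt "-0.01 0 -0.1 0 0 0 0.75" --pt "-0.01 0 -0.1 0 0 0 0.75" --pt "-0.01 0 -0.1 0 0 0 0.75"

```text
time_s: 6.95
tcp_pos: [0.5684, 0.15, 0.3003]
tcp_rot: [-0.307, -3.125, 0.001]
wrist_force: [-0.0, 0.8, -0.3]
opening: 0.0299
grip_force: 0.0
```

Run:
```python
from h import *
c=snap('side','side4');d=snap('wrist','wrist4');s=get_state();print(s['tcp_pos'],s['opening'],s['joint_positions'].round(2))
a=cv2.resize(c['pixels'][175:325,255:375],(320,400),interpolation=cv2.INTER_CUBIC);b=cv2.resize(d['pixels'],(470,352))
o=np.zeros((400,795,3),np.uint8);o[:,:320]=a;o[:352,325:795]=b;cv2.imwrite('pics/c4.png',o[:,:,::-1])
```

```text
[0.5676894  0.15000046 0.29954778] 0.03808184739477874 [-0.07  0.47 -0.37  1.56  0.18  1.15  0.9 ]
```

View pics/c4.png

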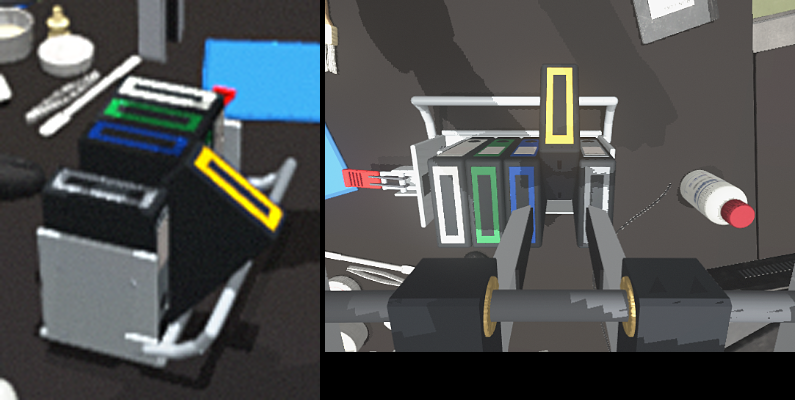

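The yellow case leans on the rail and the other four still stand. The wrist crop shows its top band at about (560,105), still in line with its slot. I'll triangulate the top and compute the pre-grasp shift.

Run:
```python
from h import *
c=load('wrist4');s=load('side4');sc=snap('scene','scene4');st=get_state()
def hull(c,box,ar=0):
    h=cv2.cvtColor(c['pixels'],cv2.COLOR_RGB2HSV);m=cv2.inRange(h,(20,80,100),(36,255,255));k=np.zeros_like(m);x0,y0,x1,y1=box;k[y0:y1,x0:x1]=m[y0:y1,x0:x1]
    n,l,t,_=cv2.connectedComponentsWithStats(k,connectivity=8);i=1+np.argmax(t[1:,4]);print(t[i])
    return cv2.convexHull(np.argwhere(l==i)[:,::-1].astype(np.int32))
def mid(q): M=cv2.moments(q);return np.array([M['m10'],M['m01']])/M['m00']
qw=hull(c,(280,80,360,205));qs=hull(s,(310,220,375,270));qc=hull(sc,(270,175,345,240))
bx=lambda q:cv2.boxPoints(cv2.minAreaRect(q)); print(bx(qw),bx(qs),bx(qc))
X,r=tri([(c,mid(qw)),(s,mid(qs))]);print(X,r);X3,r=tri([(c,mid(qw)),(s,mid(qs)),(sc,mid(qc))]);print(X3,r)
# far/near end mids
def ends(q):
    b=bx(q);o=sorted([( np.linalg.norm(b[i]-b[i-1]),(b[i]+b[i-1])/2) for i in range(4)],key=lambda t:t[0])[:2];return sorted([t[1] for t in o],key=lambda p:p[1])
ew,es=ends(qw),ends(qs)
lo,_=tri([(c,ew[0]),(s,es[1])]);hi,_=tri([(c,ew[1]),(s,es[0])])
v=hi-lo;print('low,high',lo,hi,np.linalg.norm(v),'tilt',np.degrees(np.arcsin(v[2]/np.linalg.norm(v))),'yaw',np.degrees(np.arctan2(v[1],v[0])))
R=cv2.Rodrigues(st['tcp_rot'])[0]
for x in (X,X3): print('tool rel',R.T@(x-st['tcp_pos']))
```

```text
[ 300   92   39  105 2345]
[328 230  33  32 253]
[270 190  28  26 233]
[[300.  92.]
 [338.  92.]
 [338. 196.]
 [300. 196.]] [[326.283   235.53737]
 [331.9507  228.88396]
 [362.40622 254.82753]
 [356.7385  261.48096]] [[268.3517  211.02068]
 [293.24136 188.89653]
 [298.09653 194.3586 ]
 [273.20688 216.48274]]
[0.5015828  0.16321371 0.17543412] [np.float64(0.0024726749020146438), np.float64(0.00247267490201488)]
[0.50131482 0.16325521 0.17521615] [np.float64(0.002747824520796626), np.float64(0.002206953954120059), np.float64(0.0005977058787696909)]
low,high [0.4638439  0.1706012  0.14700693] [0.53563882 0.15688386 0.20381644] 0.0925742748143307 tilt 37.8549153824946 yaw -10.816727807681886
tool rel [0.06702876 0.00026543 0.12437621]
tool rel [0.06729901 0.00025444 0.12459506]
```

Run:
```python
from h import *
O=np.array([.5917,.0793]);a=np.deg2rad(-11.3);ex=np.array([np.cos(a),np.sin(a)]);ey=np.array([-np.sin(a),np.cos(a)])
W=lambda x,y,z:np.array([*(O+ex*x/1e3+ey*y/1e3),z/1e3])
c=load('wrist4');s=load('side4');sc=load('scene4')
for n,q in (('w',c),('s',s),('sc',sc)):
    print(n,'rail',proj(q,[W(-108.5,110,75.5),W(-108.5,20,75.5)]).round(1).tolist(),'neighbor tops front edge',proj(q,[W(-52.5,20,177),W(-52.5,110,177)]).round(1).tolist())
    for th in (33,36,38,41):
        t=np.deg2rad(th);sn,cs=np.sin(t),np.cos(t);b=np.array([-52,14.]);up=np.array([-sn,cs]);dp=np.array([cs,sn])
        f=[b+165*up+k*dp for k in (7.5,97.5)]
        print(th,proj(q,[W(p[0],65,p[1]) for p in f]).round(1).tolist())
g=cv2.cvtColor(c['pixels'],cv2.COLOR_RGB2GRAY)
for col in (240,270,380): print(col,[ (i,int(g[i,col])) for i in range(100,200,4)])
```

```text
w rail [[365.4, 133.9], [272.3, 133.8]] neighbor tops front edge [[259.7, 212.1], [377.6, 212.2]]
33 [[318.8, 98.6], [318.6, 209.8]]
36 [[318.8, 88.8], [318.6, 195.2]]
38 [[318.8, 82.5], [318.7, 185.4]]
41 [[318.8, 73.6], [318.7, 170.5]]
s rail [[337.5, 290.3], [348.5, 267.2]] neighbor tops front edge [[327.7, 229.5], [314.8, 251.2]]
33 [[355.5, 254.4], [324.6, 230.7]]
36 [[358.4, 256.6], [328.8, 231.8]]
38 [[360.4, 258.2], [331.5, 232.6]]
41 [[363.1, 260.5], [335.7, 234.0]]
sc rail [[280.2, 224.1], [288.8, 240.2]] neighbor tops front edge [[306.6, 206.2], [296.8, 191.5]]
33 [[273.7, 210.0], [298.7, 190.3]]
36 [[271.3, 211.9], [295.3, 191.1]]
38 [[269.7, 213.2], [293.0, 191.7]]
41 [[267.5, 215.2], [289.7, 192.8]]
240 [(100, 84), (104, 86), (108, 85), (112, 85), (116, 86), (120, 85), (124, 87), (128, 82), (132, 250), (136, 247), (140, 246), (144, 57), (148, 68), (152, 68), (156, 69), (160, 71), (164, 69), (168, 68), (172, 70), (176, 58), (180, 167), (184, 147), (188, 51), (192, 52), (196, 81)]
270 [(100, 86), (104, 87), (108, 87), (112, 88), (116, 90), (120, 90), (124, 90), (128, 84), (132, 249), (136, 247), (140, 247), (144, 63), (148, 72), (152, 93), (156, 92), (160, 92), (164, 91), (168, 93), (172, 94), (176, 60), (180, 167), (184, 148), (188, 50), (192, 72), (196, 72)]
380 [(100, 77), (104, 74), (108, 78), (112, 76), (116, 79), (120, 78), (124, 79), (128, 79), (132, 235), (136, 241), (140, 240), (144, 54), (148, 61), (152, 59), (156, 55), (160, 61), (164, 93), (168, 151), (172, 166), (176, 182), (180, 202), (184, 213), (188, 245), (192, 146), (196, 124)]
```

Run:
```python
from h import *
c=snap('wrist','wrist5')
h=cv2.cvtColor(c['pixels'],cv2.COLOR_RGB2HSV);m=cv2.inRange(h,(20,80,100),(36,255,255));m[230:]=0
n,l,t,_=cv2.connectedComponentsWithStats(m);print(t[1+np.argmax(t[1:,4])],get_state()['time_s'],get_state()['opening'])
```

```text
[ 300   92   39  105 2386] 7.15 0.046823439390672496
```

The case stopped at about 36° in all three views, held by friction short of the rail (41°). I'll nudge it further with closed fingers.

Request:
servo_tool --pt "0 0 0.03 0 0 0 0" --pt "0 0 0.05 0 0 0 0" --pt "0 0 0.05 0 0 0 0" --pt "0 0 0.05 0 0 0 0" --pt "0 0 0.05 0 0 0 0" --pt "0 0 0.05 0 0 0 0" --pt "0 0 0.05 0 0 0 0" --pt "0 0 0.08 0 0 0 0" --pt "0 0 0.103 0 0 0 0" --pt "0 0 0.103 0 0 0 0" --pt "0.008 0 0.103 0 0 0 0" --pt "0.012 0 0.103 0 0 0 0"

```text
time_s: 8.15
tcp_pos: [0.557, 0.1535, 0.1999]
tcp_rot: [0.307, 3.125, 0.002]
wrist_force: [-0.1, -0.4, 0.3]
opening: 0.0004
grip_force: 0.0
```

Request:
servo_tool --pt "0.004 0 0 0 0 0 0" --pt "0.008 0 0 0 0 0 0" --pt "0.011 0 0 0 0 0 0" --pt "0.014 0 0 0 0 0 0" --pt "0.014 0 0 0 0 0 0"

```text
time_s: 8.57
tcp_pos: [0.5436, 0.1557, 0.1992]
tcp_rot: [0.306, 3.125, 0.001]
wrist_force: [1.0, -0.8, 1.1]
opening: 0.0003
grip_force: 0.5
```

Run:
```python
from h import *
c=snap('wrist','wrist6');c2=snap('side','side6');s=get_state();print(s['tcp_pos'])
O=np.array([.5917,.0793]);a=np.deg2rad(-11.3);ex=np.array([np.cos(a),np.sin(a)]);ey=np.array([-np.sin(a),np.cos(a)])
W=lambda x,y,z:np.array([*(O+ex*x/1e3+ey*y/1e3),z/1e3])
for q,b in ((c,(250,0,400,240)),(c2,(310,220,375,275))):
    h=cv2.cvtColor(q['pixels'],cv2.COLOR_RGB2HSV);m=cv2.inRange(h,(20,80,100),(36,255,255));k=np.zeros_like(m);k[b[1]:b[3],b[0]:b[2]]=m[b[1]:b[3],b[0]:b[2]]
    n,l,t,_=cv2.connectedComponentsWithStats(k);print(t[1+np.argmax(t[1:,4])])
    for th in (36,38,40,41,42):
        t=np.deg2rad(th);sn,cs=np.sin(t),np.cos(t);up=np.array([-sn,cs]);dp=np.array([cs,sn])
        print(th,proj(q,[W(p[0],65,p[1]) for p in [np.array([-52,14.])+165*up+k*dp for k in (7.5,97.5)]]).round(1).tolist())
```

```text
[0.54388266 0.15552839 0.1989294 ]
[ 289  109   56  131 3519]
36 [[316.9, 120.8], [316.6, 284.4]]
38 [[316.9, 111.7], [316.6, 270.3]]
40 [[316.9, 103.0], [316.6, 255.9]]
41 [[316.9, 98.8], [316.6, 248.7]]
42 [[316.9, 94.7], [316.6, 241.4]]
[333 232  31  33 247]
36 [[358.4, 256.6], [328.8, 231.8]]
38 [[360.4, 258.2], [331.5, 232.6]]
40 [[362.2, 259.7], [334.3, 233.5]]
41 [[363.1, 260.5], [335.7, 234.0]]
42 [[364.0, 261.4], [337.1, 234.5]]
```

Request:
servo_tool --pt "0.003 0 0 0 0 0 0" --pt "0.006 0 0 0 0 0 0" --pt "0.009 0 0 0 0 0 0" --pt "0.009 0 0 0 0 0 0"

```text
time_s: 9.0
tcp_pos: [0.5358, 0.1573, 0.1996]
tcp_rot: [0.307, 3.123, 0.001]
wrist_force: [2.6, -0.5, 5.7]
opening: 0.0001
grip_force: 2.9
```

Request:
servo_tool --pt "0.003 0 0 0 0 0 0" --pt "0.005 0 0 0 0 0 0" --pt "0.005 0 0 0 0 0 0"

```text
time_s: 9.25
tcp_pos: [0.5318, 0.1581, 0.2001]
tcp_rot: [0.307, 3.121, 0.002]
wrist_force: [3.3, -1.6, 8.0]
opening: 0.0006
grip_force: 4.0
```

Request:
servo_tool --pt "-0.008 0 -0.01 0 0 0 0.2" --pt "-0.01 0 -0.05 0 0 0 0.7" --pt "0 0 -0.09 0 0 0 0.75" --pt "0.02 0 -0.12 0 -0.12 0 0.75" --pt "0.045 0 -0.12 0 -0.24 0 0.75" --pt "0.07 0 -0.12 0 -0.36 0 0.75" --pt "0.086 0 -0.12 0 -0.48 0 0.75" --pt "0.086 0 -0.1 0 -0.6 0 0.75" --pt "0.086 0 -0.08 0 -0.716 0 0.75" --pt "0.086 0 -0.05 0 -0.716 0 0.75" --pt "0.086 0 -0.05 0 -0.716 0 0.75" --pt "0.086 0 -0.05 0 -0.716 0 0.75"

```text
time_s: 10.25
tcp_pos: [0.4475, 0.1646, 0.2594]
tcp_rot: [0.261, 2.463, -0.129]
wrist_force: [0.4, -1.2, -0.6]
opening: 0.0704
grip_force: 0.0
```

Run:
```python
from h import *
c=snap('wrist','wrist7');c2=snap('side','side7');c3=snap('scene','scene7');s=get_state();print(s['tcp_pos'],s['opening'],s['joint_positions'].round(2));R=cv2.Rodrigues(s['tcp_rot'])[0]
O=np.array([.5917,.0793]);a=np.deg2rad(-11.3);ex=np.array([np.cos(a),np.sin(a)]);ey=np.array([-np.sin(a),np.cos(a)])
W=lambda x,y,z:np.array([*(O+ex*x/1e3+ey*y/1e3),z/1e3])
ob=[]
for q,b in ((c,(150,0,480,470)),(c2,(310,220,385,275)),(c3,(255,170,320,235))):
    h=cv2.cvtColor(q['pixels'],cv2.COLOR_RGB2HSV);m=cv2.inRange(h,(20,80,100),(36,255,255));k=np.zeros_like(m);k[b[1]:b[3],b[0]:b[2]]=m[b[1]:b[3],b[0]:b[2]]
    n,l,t,_=cv2.connectedComponentsWithStats(k);i=1+np.argmax(t[1:,4]);print(t[i])
    hu=cv2.convexHull(np.argwhere(l==i)[:,::-1].astype(np.int32));M=cv2.moments(hu);ob.append((q,(M['m10']/M['m00'],M['m01']/M['m00'])))
    for th in (38,40,41,42):
        t=np.deg2rad(th);sn,cs=np.sin(t),np.cos(t);up=np.array([-sn,cs]);dp=np.array([cs,sn])
        print(th,proj(q,[W(p[0],65,p[1]) for p in [np.array([-52,14.])+165*up+k*dp for k in (7.5,97.5)]]).round(1).tolist())
X,r=tri(ob);print(X,r,'tool rel',R.T@(X-s['tcp_pos']),'pred',W(-120.7,65,173))
cv2.imwrite('pics/w7.png',c['pixels'][:,:,::-1])
```

```text
[0.44672535 0.16446243 0.25882054] 0.07070617311498804 [-0.61  0.22 -0.32  2.38  1.28  0.71 -0.64]
[ 318  140   40  129 3097]
38 [[337.5, 154.5], [336.2, 281.7]]
40 [[337.6, 145.6], [336.3, 275.8]]
41 [[337.6, 141.0], [336.4, 272.7]]
42 [[337.7, 136.4], [336.4, 269.5]]
[334 233  30  33 242]
38 [[360.4, 258.2], [331.5, 232.6]]
40 [[362.2, 259.7], [334.3, 233.5]]
41 [[363.1, 260.5], [335.7, 234.0]]
42 [[364.0, 261.4], [337.1, 234.5]]
[268 192  24  29 215]
38 [[269.7, 213.2], [293.0, 191.7]]
40 [[268.2, 214.5], [290.8, 192.4]]
41 [[267.5, 215.2], [289.7, 192.8]]
42 [[266.7, 215.9], [288.5, 193.2]]
[0.48755171 0.16603493 0.16725562] [np.float64(0.0008533566570295182), np.float64(0.0006164765171085033), np.float64(0.000632755740780994)] tool rel [0.0250898  0.01333476 0.09615657] pred [0.48607631 0.16669065 0.173     ]
```

View pics/w7.png

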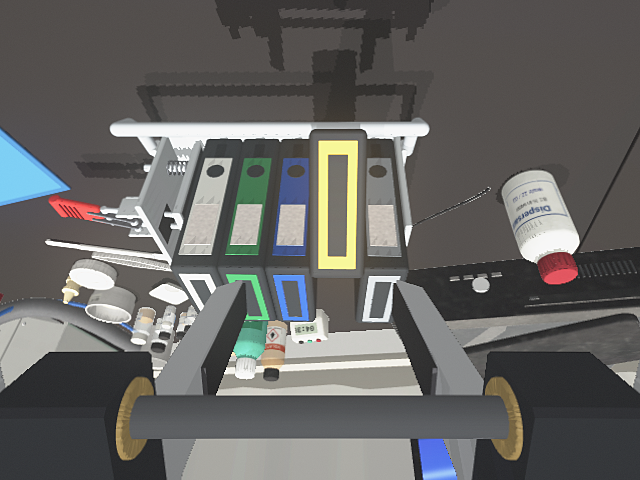

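The wrist view shows the yellow top band at (338,205) between the fingers but offset about 13 mm sideways. The arm stopped short near the elbow limit (joint 4 at 2.38). Moving closer to the rack eases that, so I'll compute the pre-grasp and grasp deltas.

```bash
cat > rel.py <<'E'
from h import *
from scipy.spatial.transform import Rotation as Ro
O=np.array([.5917,.0793]);a=np.deg2rad(-11.3);ex=np.array([np.cos(a),np.sin(a),0]);ey=np.array([-np.sin(a),np.cos(a),0])
W=lambda x,y,z:np.array([*(O+ex[:2]*x/1e3+ey[:2]*y/1e3),z/1e3])
def rel(p,tilt,yaw=0,name=''):
    s=get_state();R=cv2.Rodrigues(s['tcp_rot'])[0];t=np.deg2rad(tilt)
    q=Ro.from_euler('z',yaw,degrees=True).as_matrix()
    Y=q@ey;Z=np.sin(t)*(q@ex)-np.array([0,0,np.cos(t)]);D=np.c_[np.cross(Y,Z),Y,Z]
    print(name,'shift',(R.T@(p-s['tcp_pos'])).round(4),'turn',Ro.from_matrix(R.T@D).as_rotvec().round(3))
E
python3 - <<'E'
from rel import *
rel(W(-133.5,65,186),41,name='pre');rel(W(-88,65,133),41,name='grasp')
E
```

```text
pre shift [0.0249 0.0128 0.0725] turn [-0.038 -0.052  0.004]
grasp shift [0.0217 0.0155 0.1423] turn [-0.038 -0.052  0.004]
```

Request:
servo_tool --pt "0.008 0.004 0.02 -0.013 -0.02 0 0.75" --pt "0.016 0.008 0.04 -0.026 -0.04 0 0.75" --pt "0.025 0.013 0.06 -0.038 -0.052 0.004 0.75" --pt "0.025 0.013 0.068 -0.038 -0.052 0.004 0.75" --pt "0.025 0.013 0.068 -0.038 -0.052 0.004 0.75" --pt "0.025 0.013 0.068 -0.038 -0.052 0.004 0.75"

```text
time_s: 10.9
tcp_pos: [0.4746, 0.1707, 0.1917]
tcp_rot: [0.248, 2.414, -0.091]
wrist_force: [-0.7, 1.1, -0.8]
opening: 0.0701
grip_force: 0.0
```

Run:
```python
from rel import *
rel(W(-133.5,65,186),41,name='pre');rel(W(-88,65,133),41,name='grasp');s=get_state();print(s['tcp_pos'],s['joint_positions'].round(2))
```

```text
pre shift [ 0.0043 -0.0017  0.0038] turn [-0.004  0.001 -0.006]
grasp shift [ 0.0048 -0.0015  0.0737] turn [-0.004  0.001 -0.006]
[0.47455565 0.17073571 0.19170691] [-0.16  0.58 -0.99  2.46  1.64  1.13 -1.07]
```

Request:
servo_tool --pt "0.004 -0.0015 0.01 0 0 0 0.75" --pt "0.005 -0.0015 0.025 0 0 0 0.75" --pt "0.005 -0.0015 0.04 0 0 0 0.75" --pt "0.005 -0.0015 0.055 0 0 0 0.75" --pt "0.005 -0.0015 0.07 0 0 0 0.75" --pt "0.005 -0.0015 0.072 0 0 0 0.75" --pt "0.005 -0.0015 0.072 0 0 0 0.75"

```text
time_s: 11.48
tcp_pos: [0.5168, 0.1603, 0.1339]
tcp_rot: [0.248, 2.414, -0.093]
wrist_force: [-0.1, 0.7, 0.2]
opening: 0.0709
grip_force: 0.0
```

Run:
```python
from rel import *
rel(W(-88,65,133),41,name='grasp');s=get_state();print(s['wrist_force'],s['joint_positions'].round(2))
```

```text
grasp shift [-0.0004  0.0003  0.0016] turn [-0.005  0.001 -0.006]
[-0.05176443  0.74458885  0.16948559] [-0.06  0.83 -1.06  2.45  1.81  1.32 -1.09]
```

Now close.

Request:
servo_tool --pt "0 0 0 0 0 0 0.6" --pt "0 0 0 0 0 0 0.5" --pt "0 0 0 0 0 0 0.4" --pt "0 0 0 0 0 0 0.3" --pt "0 0 0 0 0 0 0.3" --pt "0 0 0 0 0 0 0.3" --pt "0 0 0 0 0 0 0.3" --pt "0 0 0 0 0 0 0.3"

```text
time_s: 12.15
tcp_pos: [0.5158, 0.1602, 0.1345]
tcp_rot: [0.245, 2.412, -0.092]
wrist_force: [-3.4, -3.7, 5.6]
opening: 0.0399
grip_force: 30.0
```

Request:
servo_tool --pt "-0.007 0 -0.007 0 0 0 0.3" --pt "-0.013 0 -0.015 0 0 0 0.3" --pt "-0.02 0 -0.023 0 0 0 0.3" --pt "-0.026 0 -0.03 0 0 0 0.3" --pt "-0.033 0 -0.038 0 0 0 0.3" --pt "-0.039 0 -0.045 0 0 0 0.3" --pt "-0.039 0 -0.045 0 0 0 0.3"

```text
time_s: 12.73
tcp_pos: [0.5147, 0.1607, 0.1935]
tcp_rot: [0.245, 2.415, -0.09]
wrist_force: [-3.0, -2.0, -2.2]
opening: 0.0404
grip_force: 30.0
```

Run:
```python
from rel import *
rel(W(-88,65,195),41,name='h60');rel(W(-88,65,255),41,name='h120');rel(W(-42,65,285),20,name='t20');s=get_state();print(s['wrist_force'],s['opening'],s['joint_positions'].round(2))
```

```text
h60 shift [-0.0036  0.0003  0.0012] turn [-0.002  0.    -0.005]
h120 shift [-0.0429  0.0004 -0.0441] turn [-0.002  0.    -0.005]
t20 shift [-0.0973  0.0007 -0.0366] turn [-0.001  0.367 -0.005]
[-2.99331972 -2.02031333 -2.20301164] 0.04037951438065181 [ 0.02  0.67 -1.13  2.4   1.67  1.21 -0.93]
```

Request:
servo_tool --pt "-0.013 0 -0.014 0 0 0 0.3" --pt "-0.026 0 -0.027 0 0 0 0.3" --pt "-0.041 0 -0.042 0 0.04 0 0.3" --pt "-0.053 0 -0.046 0 0.1 0 0.3" --pt "-0.064 0 -0.044 0 0.17 0 0.3" --pt "-0.075 0 -0.042 0 0.24 0 0.3" --pt "-0.086 0 -0.04 0 0.31 0 0.3" --pt "-0.097 0 -0.037 0 0.367 0 0.3" --pt "-0.097 0 -0.037 0 0.367 0 0.3" --pt "-0.097 0 -0.037 0 0.367 0 0.3"

```text
time_s: 13.57
tcp_pos: [0.564, 0.1507, 0.2842]
tcp_rot: [0.284, 2.778, -0.047]
wrist_force: [0.2, -0.1, -5.1]
opening: 0.0397
grip_force: 30.0
```

Run:
```python
from rel import *
rel(W(-42,65,285),20,name='t20');rel(W(-42,65,340),0,name='up');s=get_state();print(s['wrist_force'],s['opening'],s['joint_positions'].round(2))
```

```text
t20 shift [ 0.0005  0.0005 -0.0011] turn [ 0.     0.001 -0.007]
up shift [-0.0184  0.0006 -0.0527] turn [ 0.001  0.351 -0.007]
[ 0.18257287 -0.1330507  -5.13279919] 0.03969820806697552 [ 0.36  0.53 -1.19  1.9   0.95  1.02  0.12]
```

Request:
servo_tool --pt "-0.004 0 -0.02 0 0.09 0 0.3" --pt "-0.009 0 -0.035 0 0.18 0 0.3" --pt "-0.014 0 -0.048 0 0.27 0 0.3" --pt "-0.018 0 -0.053 0 0.351 -0.007 0.3" --pt "-0.018 0 -0.053 0 0.351 -0.007 0.3" --pt "-0.018 0 -0.053 0 0.351 -0.007 0.3"

```text
time_s: 14.07
tcp_pos: [0.5615, 0.152, 0.3392]
tcp_rot: [-0.304, -3.127, 0.001]
wrist_force: [-0.6, 0.3, -5.4]
opening: 0.0396
grip_force: 30.0
```

Run:
```python
from rel import *
p=np.array([.4945,-.2965,.34])
rel(p,0,16,name='over pad');s=get_state();print(s['tcp_pos'],s['joint_positions'].round(2))
c=snap('wrist','wrist8');c2=snap('side','side8');c3=snap('scene','scene8')
a=c3['pixels'][150:300,250:400];b=c2['pixels'][120:320,240:400]
a=cv2.resize(a,(390,390),interpolation=cv2.INTER_CUBIC);b=cv2.resize(b,(400,500),interpolation=cv2.INTER_CUBIC)
o=np.zeros((500,795,3),np.uint8);o[:390,:390]=a;o[:,395:]=b;cv2.imwrite('pics/c8.png',o[:,:,::-1])
```

```text
over pad shift [-0.0205 -0.453  -0.0005] turn [-0.001 -0.    -0.276]
[0.56147695 0.15195577 0.33924742] [ 0.35  0.63 -1.19  1.5   0.59  1.41  0.51]
```

Request:
servo_tool --pt "-0.001 -0.015 0 0 0 0 0.3" --pt "-0.002 -0.045 0 0 0 -0.02 0.3" --pt "-0.004 -0.08 0 0 0 -0.05 0.3" --pt "-0.005 -0.115 0 0 0 -0.08 0.3" --pt "-0.007 -0.15 0 0 0 -0.11 0.3" --pt "-0.009 -0.185 0 0 0 -0.14 0.3" --pt "-0.01 -0.22 0 0 0 -0.17 0.3" --pt "-0.012 -0.255 0 0 0 -0.2 0.3" --pt "-0.014 -0.29 0 0 0 -0.22 0.3" --pt "-0.015 -0.325 0 0 0 -0.24 0.3" --pt "-0.016 -0.35 0 0 0 -0.26 0.3" --pt "-0.017 -0.375 0 0 0 -0.276 0.3"

```text
time_s: 15.22
tcp_pos: [0.5048, -0.2206, 0.34]
tcp_rot: [0.13, -3.138, 0.002]
wrist_force: [0.5, 0.6, -6.2]
opening: 0.0398
grip_force: 30.0
```

Run:
```python
from rel import *
rel(np.array([.4945,-.2965,.34]),0,16,name='over pad');rel(np.array([.4945,-.2965,.17]),0,16,name='low');s=get_state();print(s['tcp_pos'],s['joint_positions'].round(2))
```

```text
over pad shift [ 0.0165 -0.0748  0.0001] turn [-0.001 -0.001  0.001]
low shift [ 0.0163 -0.0747  0.1701] turn [-0.001 -0.001  0.001]
[ 0.50477109 -0.22056474  0.34002471] [ 1.08  0.59 -1.21  1.58  0.56  1.37  1.46]
```

Request:
servo_tool --pt "0.005 -0.025 0 0 0 0 0.3" --pt "0.011 -0.05 0 0 0 0 0.3" --pt "0.0165 -0.075 0 0 0 0 0.3" --pt "0.0165 -0.075 0.03 0 0 0 0.3" --pt "0.0165 -0.075 0.06 0 0 0 0.3" --pt "0.0165 -0.075 0.09 0 0 0 0.3" --pt "0.0165 -0.075 0.12 0 0 0 0.3" --pt "0.0165 -0.075 0.15 0 0 0 0.3" --pt "0.0165 -0.075 0.17 0 0 0 0.3" --pt "0.0165 -0.075 0.17 0 0 0 0.3" --pt "0.0165 -0.075 0.17 0 0 0 0.3"

```text
time_s: 16.13
tcp_pos: [0.4954, -0.2941, 0.1701]
tcp_rot: [0.132, -3.137, -0.003]
wrist_force: [0.4, -0.5, -3.5]
opening: 0.0396
grip_force: 30.0
```

Run:
```python
from rel import *
c2=snap('side','side9');c3=snap('scene','scene9');s=get_state();print(s['tcp_pos'],s['wrist_force'],s['opening'])
ps=proj(c2,[.4945,-.2965,.08])[0].astype(int);pc=proj(c3,[.4945,-.2965,.08])[0].astype(int);print(ps,pc)
def crop(c,p,w,h,k): 
    x,y=p[0]-w//2,p[1]-h//2;print(x,y,k);return cv2.resize(c['pixels'][max(y,0):y+h,max(x,0):x+w],(w*k,h*k),interpolation=cv2.INTER_CUBIC)
a=crop(c3,pc,130,180,3);b=crop(c2,ps,100,150,4)
o=np.zeros((600,795,3),np.uint8);o[:540,:390]=a;o[:600,395:795]=b;cv2.imwrite('pics/c9.png',o[:,:,::-1])
```

```text
[ 0.49742206 -0.29460973  0.17211237] [-0.3123303   0.43916679 -4.75868106] 0.03976826854651101
[359 183] [379 329]
314 239 3
309 108 4
```

View pics/c9.png

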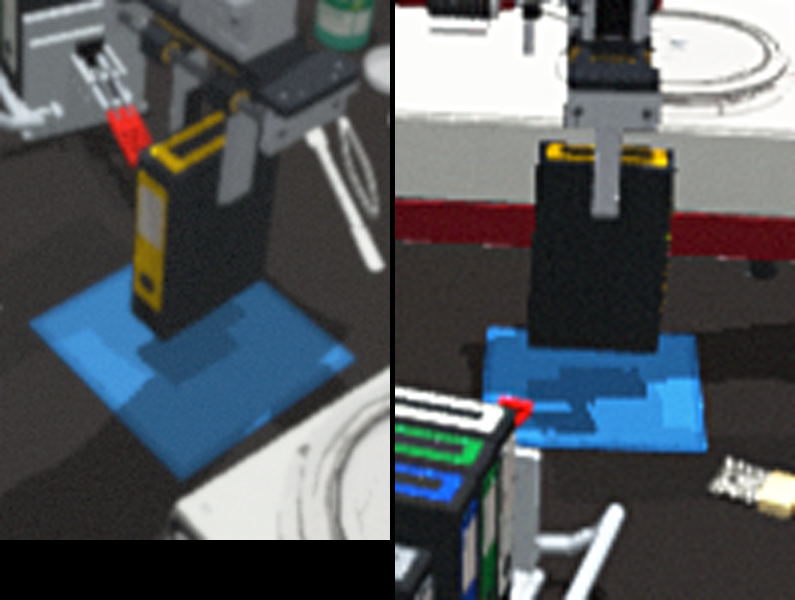

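The case hangs over the pad in both views, nearly upright with its bottom just above the pad. The side-view corners of its +y face are (540,145), (529,348), (657,352) and (672,157) in the crop. I'll intersect those rays with the face plane to get tilt, bottom height and centre.

Run:
```python
from rel import *
c=load('side9');s=get_state();R=cv2.Rodrigues(s['tcp_rot'])[0];print(s['tcp_pos'],np.degrees(np.arccos(-R[2,2])),'pad top err',R[:,2])
n=R[:,1]*np.sign(R[1,1]);p0=s['tcp_pos']+n*.02
P=[]
for u in [(540,145),(529,348),(657,352),(672,157)]:
    uv=(309+(u[0]-395)/4-.4,108+u[1]/4-.4);o,d=ray(c,uv);X=o+d*((p0-o)@n)/(d@n);P.append(X);print(X.round(4))
P=np.array(P);f=np.cross([0,0,1.],n)
up=((P[0]-P[1])+(P[3]-P[2]))/2;bo=((P[2]-P[1])+(P[3]-P[0]))/2*0+ (P[2]-P[1]);tp=P[3]-P[0]
print('tilt from up',np.degrees(np.arctan2(up@f,up[2])),'bottom',np.degrees(np.arctan2(bo[2],abs(bo@f))),'top',np.degrees(np.arctan2(tp[2],abs(tp@f))),'f',f, 'len',np.linalg.norm(up),np.linalg.norm(bo))
print('centre',P.mean(0)-n*.02)
```

```text
[ 0.49742206 -0.29460973  0.17211237] 0.1695124617851728 pad top err [ 2.85726554e-03  7.67482646e-04 -9.99995623e-01]
[ 0.5423 -0.2708  0.2268]
[ 0.5457 -0.2705  0.0497]
[ 0.4434 -0.279   0.05  ]
[ 0.4435 -0.279   0.2203]
tilt from up 0.5418019175537523 bottom 0.1623890299245996 top -3.745679182378475 f [-0.99656667 -0.08279249  0.        ] len 0.17370393799101175 0.10261848734555004
centre [ 0.49537806 -0.29476075  0.13665718]
```

Request:
servo_tool --pt "0.001 -0.001 0.01 0 0 0 0.3" --pt "0.001 -0.001 0.022 0 0 0 0.3" --pt "0.001 -0.001 0.034 0 0 0 0.3" --pt "0.001 -0.001 0.04 0 0 0 0.3" --pt "0.001 -0.001 0.043 0 0 0 0.3" --pt "0.001 -0.001 0.046 0 0 0 0.3" --pt "0.001 -0.001 0.046 0 0 0 0.3"

```text
time_s: 16.82
tcp_pos: [0.4977, -0.2955, 0.1259]
tcp_rot: [-0.129, 3.135, 0.002]
wrist_force: [0.2, -0.2, 4.4]
opening: 0.0398
grip_force: 30.0
```

Request:
servo_tool --pt "0 0 0.0015 0 0 0 0.3" --pt "0 0 0.003 0 0 0 0.3" --pt "0 0 0.003 0 0 0 0.3"

```text
time_s: 17.07
tcp_pos: [0.4977, -0.2954, 0.1258]
tcp_rot: [-0.129, 3.135, -0.001]
wrist_force: [-6.0, 1.6, 25.0]
opening: 0.04
grip_force: 30.0
```

Request:
servo_tool --pt "0 0 0.0015 0 0 0 0.3" --pt "0 0 0.002 0 0 0 0.3" --pt "0 0 0.002 0 0 0 0.3"

```text
time_s: 17.32
tcp_pos: [0.498, -0.2953, 0.1256]
tcp_rot: [-0.129, 3.134, -0.002]
wrist_force: [-9.6, 2.0, 38.0]
opening: 0.0401
grip_force: 30.0
```

Request:
servo_tool --pt "0 0 -0.002 0 0 0 0.3" --pt "0 0 -0.0035 0 0 0 0.3" --pt "0 0 -0.0035 0 0 0 0.3" --pt "0 0 -0.0035 0 0 0 0.3"

```text
time_s: 17.65
tcp_pos: [0.4979, -0.2955, 0.1257]
tcp_rot: [-0.129, 3.134, 0.001]
wrist_force: [-2.0, 1.9, 13.2]
opening: 0.0399
grip_force: 30.0
```

Request:
servo_tool --pt "0 0 0 0 0 0 0.45" --pt "0 0 0 0 0 0 0.5" --pt "0 0 0 0 0 0 0.6" --pt "0 0 0 0 0 0 0.7" --pt "0 0 0 0 0 0 0.75" --pt "0 0 0 0 0 0 0.75" --pt "0 0 0 0 0 0 0.75"

```text
time_s: 18.23
tcp_pos: [0.4954, -0.2961, 0.1226]
tcp_rot: [0.128, -3.139, -0.004]
wrist_force: [-0.4, -1.5, 0.1]
opening: 0.0703
grip_force: 0.0
```

Request:
servo_tool --pt "0 0 -0.015 0 0 0 0.75" --pt "0 0 -0.04 0 0 0 0.75" --pt "0 0 -0.07 0 0 0 0.75" --pt "0 0 -0.11 0 0 0 0.75" --pt "0 0 -0.15 0 0 0 0.75" --pt "0 0 -0.15 0 0 0 0.75" --pt "0 0 -0.15 0 0 0 0.75" --pt "0 0 -0.15 0 0 0 0.75"

```text
time_s: 18.9
tcp_pos: [0.495, -0.2964, 0.2731]
tcp_rot: [0.129, -3.139, -0.002]
wrist_force: [0.7, -0.3, -0.6]
opening: 0.0706
grip_force: 0.0
```

Run:
```python
from rel import *
c=snap('scene','scene10');c2=snap('side','side10');c3=snap('wrist','wrist10');s=get_state();print(s['tcp_pos'],s['wrist_force'],s['opening'])
def hull(c,lo,hi,b):
    h=cv2.cvtColor(c['pixels'],cv2.COLOR_RGB2HSV);m=cv2.inRange(h,lo,hi);k=np.zeros_like(m);k[b[1]:b[3],b[0]:b[2]]=m[b[1]:b[3],b[0]:b[2]]
    n,l,t,_=cv2.connectedComponentsWithStats(k);i=1+np.argmax(t[1:,4]);return t[i].tolist(),cv2.convexHull(np.argwhere(l==i)[:,::-1].astype(np.int32))
def mid(q): M=cv2.moments(q);return np.array([M['m10'],M['m01']])/M['m00']
t,q=hull(c3,(20,90,90),(36,255,255),(0,0,640,470));print(t,'top centre',plane(c3,mid(q),.169))
w=np.array([plane(c3,p,.169)[:2] for p in cv2.boxPoints(cv2.minAreaRect(q))]);print(w.round(3).tolist())
t,q2=hull(c2,(20,90,90),(36,255,255),(330,140,395,165));print(t,tri([(c3,mid(q)),(c2,mid(q2))]))
h=cv2.cvtColor(c['pixels'],cv2.COLOR_RGB2HSV);p=np.argwhere(cv2.inRange(h,(0,140,80),(8,255,255))[240:300,335:375]);print('lever',p.mean(0)[::-1]+[335,240])
# bystander / neighbour drift between first and last side pictures (region without the arm)
d=cv2.absdiff(load('side0')['pixels'],c2['pixels']).max(2);n,l,t,_=cv2.connectedComponentsWithStats((cv2.GaussianBlur(d,(5,5),0)>35).astype(np.uint8))
print([x.tolist() for x in t[1:] if x[4]>25 and x[1]>170])
```

```text
[ 0.4945236  -0.29632045  0.27151747] [-0.5373687   0.48780127  0.34184368] 0.07028959316681851
[301, 183, 38, 118, 2561] top centre [ 0.49662486 -0.29508741  0.169     ]
[[0.456, -0.311], [0.454, -0.286], [0.542, -0.277], [0.544, -0.305]]
[346, 156, 29, 6, 82] (array([ 0.49602193, -0.2950672 ,  0.16951812]), [np.float64(0.00044013334691866794), np.float64(0.0004401333469185977)])
lever [358.07373272 284.69124424]
[[327, 185, 59, 31, 1253], [301, 203, 24, 7, 115], [280, 226, 42, 19, 458], [345, 234, 22, 11, 96], [468, 238, 45, 41, 1002], [317, 242, 9, 55, 313], [337, 250, 10, 8, 57], [496, 276, 23, 12, 97]]
```

```bash
python3 -c "
from workcell import sign_off; print(sign_off())"
```

```text
the job is handed in; nothing more can be done
None
```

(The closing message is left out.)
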